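# Load the specimen carrying tray

## Task

Pack the black carrying tray for transport: stand each of the three capped round specimen jars in the ring of its own size (largest jar in the largest ring, and so on), and the blue-lidded slide box in the rectangular frame, all seated flat on the tray floor. Keep them upright and set them down rather than dropping them. The uncapped empty jar and the square bottle do not belong: leave them standing where they are on the bench.

Things in the scene. Friction and masses are not known exactly. Their poses are not given: they have to be found in the camera images.
- jar_large: Closed upright round specimen jar, frosted pale body with a white label band and a blue screw cap of the same diameter as its sides; the widest, 60 mm diameter, 62 mm tall, about 120 g, cap 18 mm high. Origin: centre of its underside, z up (the yaw means nothing).
- jar_medium: Closed upright round specimen jar, frosted pale body with a white label band and a blue screw cap of the same diameter as its sides; 44 mm diameter, 75 mm tall, about 90 g, cap 18 mm high. Origin: centre of its underside, z up (the yaw means nothing).
- jar_small: Closed upright round specimen jar, frosted pale body with a white label band and a blue screw cap of the same diameter as its sides; a slim vial, 28 mm diameter, 58 mm tall, about 35 g, cap 16 mm high. Origin: centre of its underside, z up (the yaw means nothing).
- slide_box: Closed upright oblong box for microscope slides, frosted pale body with blue lid on top: 80 mm long (x), 30 mm wide (y), 50 mm tall (z), about 110 g; the lid does not come off. Origin: centre of its underside, z up.
- ring_large: Largest white plastic ring in the tray: inner diameter 75 mm, outer 83 mm, 14 mm high, open at the bottom. Fixed to the black tray. Jars stand on the tray floor inside it. Origin: the ring's centre, on the tray floor (5 mm above the bench), z up.
- ring_medium: Middle-sized white plastic ring in the tray: inner diameter 59 mm, outer 67 mm, 14 mm high, open at the bottom. Fixed to the black tray. Jars stand on the tray floor inside it. Origin: the ring's centre, on the tray floor (5 mm above the bench), z up.
- ring_small: Smallest white plastic ring in the tray: inner diameter 43 mm, outer 51 mm, 14 mm high, open at the bottom. Fixed to the black tray. Jars stand on the tray floor inside it. Origin: the ring's centre, on the tray floor (5 mm above the bench), z up.
- slide_frame: White frame for the slide box, fixed in the tray: inside 96 mm (x) by 46 mm (y), wall 4 mm, 10 mm high, no bottom. Origin: its centre, on the tray floor (5 mm above the bench), x along its length. The fixed black tray, 232 mm square, square to the frame, rim 22 mm above the bench, holds rings and frame two by two in changing order, 106 mm apart centre to centre along the sides.
- open_jar: Look-alike that stays on the bench: an empty open round jar without a cap, frosted pale with a white label band, 44 mm diameter, 60 mm tall, wall 3 mm, loose, about 60 g. Origin: centre of its underside, z up (the yaw means nothing).
- square_bottle: Look-alike that stays on the bench: a square frosted bottle, body 44 x 44 mm and 48 mm tall, with a white label band, and a round blue cap 32 mm wide and 16 mm high on top (64 mm in all), loose, about 130 g. Origin: centre of its underside, x and y square to its sides, z up.
There are look-alikes about, which are no part of the job. What is shaped like the open_jar but yellow is not meant.

How it is judged (in metres and radians):
At the end, for the whole second after the job is handed in: Each capped jar stands in the ring of its size (10 mm from its centre) and the slide box in the frame (13 mm, 17 degrees, either way round), upright on the tray floor; the open jar and square bottle stand within 30 mm of their starts; all released and at rest (horizontal distance between jar_large and ring_large below 0.01 m and z of jar_large in the frame of ring_large below 0.005 m and angle between each of jar_large, jar_medium, jar_small, slide_box, open_jar, square_bottle's own z axis and vertical below 0.1 rad and linear speed of each of jar_large, jar_medium, jar_small, slide_box, open_jar, square_bottle below 0.02 m/s and horizontal distance between jar_medium and ring_medium below 0.01 m and z of jar_medium in the frame of ring_medium below 0.005 m and horizontal distance between jar_small and ring_small below 0.01 m and z of jar_small in the frame of ring_small below 0.005 m and horizontal distance between slide_box and slide_frame below 0.013 m and z of slide_box in the frame of slide_frame below 0.005 m and angle between the x axis of slide_box and the x axis of slide_frame, either way round below 0.3 rad and distance of each of open_jar, square_bottle from where it was at the start of the episode below 0.03 m); the robot touches nothing.
It fails at once if a capped jar or the slide box tips over (more than about 35 degrees) (angle between any of jar_large, jar_medium, jar_small, slide_box's own z axis and vertical above 0.6 rad).
It fails at once if a capped jar or the slide box is dropped or thrown (moves free of the fingers faster than 0.7 m/s, a fall of about 25 mm) ((linear speed of jar_large above 0.7 m/s and contact force between jar_large and the fingers below 0.05 N) or (linear speed of jar_medium above 0.7 m/s and contact force between jar_medium and the fingers below 0.05 N) or (linear speed of jar_small above 0.7 m/s and contact force between jar_small and the fingers below 0.05 N) or (linear speed of slide_box above 0.7 m/s and contact force between slide_box and the fingers below 0.05 N)).
It fails at once if the open jar or the square bottle is moved by more than 30 mm or tipped (distance of any of open_jar, square_bottle from where it was at the start of the episode above 0.03 m or angle between any of open_jar, square_bottle's own z axis and vertical above 0.4 rad).
It also fails if it takes over 109 s, if anything falls off the work surface, if the arm or the gripper's body presses on something with over 40 N, if the wrist force passes 120 N, or if a joint passes its speed limit or range.

## Robot

A 6-joint arm with a two-finger parallel gripper is mounted at the origin on the work surface. World frame = base frame: x ahead of the robot, y to its left, z up, the work surface at z = 0. Lengths are in m, angles in degrees, forces in N, time in s.
With the tool pointing down it reaches from about 0.375 to 0.9 m from the base axis. Payload 3.1 kg.
Tool frame: the origin (TCP) lies midway between the tips of the shut fingers; the grasp point (between the pads) lies 19 mm behind it; z points along the fingers, y is the line along which they close (so a half turn about z gives the same grasp; the last joint's range is limited). The gripper opens to 87 mm and grips with 3 to 60 N. Pads are 19 mm wide; open, the fingers measure 117 mm over their backs; the gripper's body (75 mm by 190 mm) begins 51 mm behind the grasp point.
Start: joints at [-79.842, 30.224, 82.088, -0, 67.689, -10.227], TCP at [0.218, -0.586, 0.223] pointing down, gripper open.
Joint ranges: [-176.69, 176.69], [-43.24, 126.21], [12.49, 139.97], [-82, 262], [0, 151.66], [-163.58, 163.58]. Speed limits (degrees/s): [159.86, 159.86, 180, 180, 180, 180].

## Interface

Orientations are given as a 3x3 rotation matrix whose columns are the frame's x, y, z axes.
In Python, from rig import read_state, optics, bot gives the robot as it stands. The module is installed in compiled form; this text tells all that it offers.
- The arm moves only by the tool send_rows, never from a script. Its argument "commands" is a list of rows, each a list of 7 numbers: the turn, a rotation vector about the tool's x, y, z in units of 5 degrees (1.0 is 5 degrees), then the shift along the tool's x, y, z in units of 30 mm (1.0 is 30 mm), then the opening, from 0 (shut) to 1 (fully open). In form: [[rx, ry, rz, tx, ty, tz, gripper], ...]. A call has 1 to 20 rows; each row is the pose to reach, as a shift and turn from the pose commanded when the call began, along the tool's axes at that moment; what a row does not reach only later rows make up. A row lasts 1/12 s, in which the tool goes at most 41.7 mm and 7.16 degrees, less where a joint would pass 70% of its speed; a pose out of reach is approached as far as the arm can. A call with a gripper value outside its range is refused whole. The fingers move at their own pace and stop on an object; the grip force is fixed at half the most. Time passes only in rows, so rows that repeat a pose let the fingers close. It gives the time, the measured TCP pose, the force, the opening and the grip force at its end, in the units of the state.
- read_state(): the state, without advancing time (a new reading comes with each control period).
- optics.capture(name): name is "scene" or "top"; returns a dict with "image" (400x640x3 uint8, blue, green, red), "intrinsics" (3x3 intrinsics, pixels), "k1" (the pictures are not rectified: a ray, as slopes to the right and down, at radius r is drawn at 1 + k1 r^2 times it, then the intrinsics apply), "extrinsics" (4x4, takes a point from world to camera coordinates). Camera axes: x right, y down, z forward; pixel columns grow to the right and rows downward; lengths in m; the calibration is good to about 2 mm. A picture is of the moment at which its call begins. There is no depth.
- bot.hand_in(): hands the job in; it is judged then, once.
The state is a dict: "time_s": time; "joint_positions": joint angles; "qvel": joint speeds; "tau": joint torques, N m; "position": TCP position; "tcp_rot": TCP orientation; "force": force on the tool from outside, world axes, zero at the start; "moment": the same for the moment, N m; "opening": opening from 0.0 (shut) to 1.0 (fully open); "grasp_force": force on a finger pad.
Only numpy, scipy, OpenCV 4.12 (cv2) and the standard library are available. Lean on these libraries where they do the work, as an engineer would, in place of code of your own. Each camera call takes 0.05 s, during which the arm holds its last target. There are 200 camera calls.

## Working session

There is one attempt and no reset: what is moved stays moved. The work goes in short steps, Python scripts to look and compute and a tool call to move; the robot and the scene stay as the last step left them, time stands still between calls to the robot, and variables do not carry over. Pictures are saved under pics/ and viewed, at most 14 in all, crops included, and the job is handed in when it is done.

Besides the shell and the picture viewer there is one more tool, called after "Request:" as name(argument=value, ...) on one line, values as JSON. send_rows: Moves the arm, as the interface text tells. Its arguments: {"type":"object","properties":{"commands":{"type":"array","items":{"type":"array","items":{"type":"number"}}}},"required":["commands"]}

```bash
mkdir -p pics; python3 - <<'E'
from rig import read_state, optics, bot
import cv2,pickle
d={}
for n in("scene","top"):
    c=optics.capture(n);d[n]=c;cv2.imwrite(f"pics/{n}0.png",c["image"]);print(n,c["intrinsics"],c["k1"],c["extrinsics"].round(4))
pickle.dump(d,open("cap0.pkl","wb"))
s=read_state();print(s)
E
```

```text
scene [[517.91817347   0.         315.01081408]
 [  0.         517.91817347 203.61752393]
 [  0.           0.           1.        ]] -0.11838909508012976 [[ 0.4904  0.8714  0.0154 -0.3096]
 [ 0.5885 -0.3181 -0.7433 -0.27  ]
 [-0.6428  0.3736 -0.6688  1.5301]
 [ 0.      0.      0.      1.    ]]
top [[419.30617203   0.         322.268699  ]
 [  0.         419.30617203 203.75749598]
 [  0.           0.           1.        ]] -0.01706383523023331 [[-0.0211 -0.9997 -0.0113  0.0351]
 [-0.995   0.0221 -0.0972  0.5381]
 [ 0.0974  0.0092 -0.9952  0.8637]
 [ 0.      0.      0.      1.    ]]
{'time_s': 0.1, 'joint_positions': array([-7.98425425e+01,  3.02753609e+01,  8.21468744e+01,  4.13279354e-04,
        6.76863896e+01, -1.02262722e+01]), 'qvel': array([ 0.07559366, -0.10313118, -0.22379147, -0.00705537, -0.11143739,
        0.0773151 ]), 'tau': array([-1.65735300e-04, -4.40986705e+01, -1.77150160e+01,  6.35547610e-02,
        5.34051040e-02, -4.98426891e-05]), 'position': array([ 0.2176195 , -0.58522472,  0.22166304]), 'tcp_rot': array([[ 9.37381949e-01,  3.48302993e-01, -3.27774203e-04],
       [ 3.48302979e-01, -9.37380151e-01,  1.86732401e-03],
       [ 3.43145509e-04, -1.86456055e-03, -9.99998203e-01]]), 'force': array([ 0.39202671,  0.25352056, -0.19630643]), 'moment': array([-0.03545481,  0.02498132,  0.03374643]), 'grasp_force': 0.0, 'opening': 1.0048276430407141}
```

View pics/scene0.png

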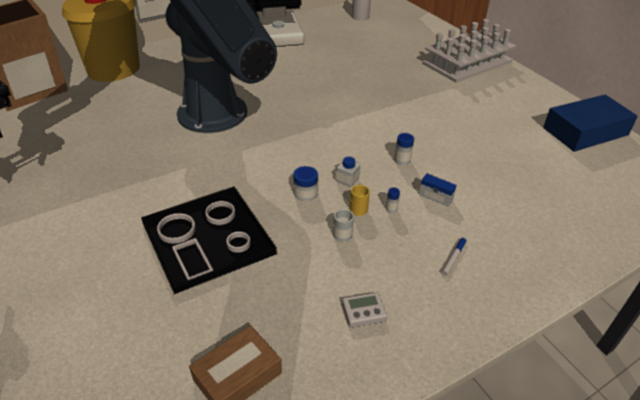

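View pics/top0.png

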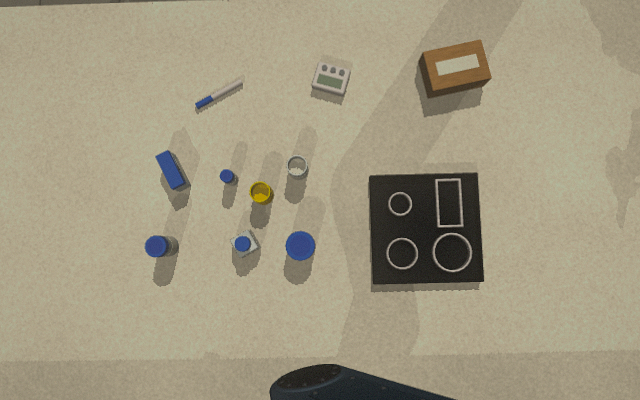

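The two overview pictures, with what could be mistaken for what (top-view pixels):
- **Blue tops:** jar_large (300,245), jar_medium (157,246), jar_small (227,176), slide box (172,170). The square bottle cap at (243,244) and the pen at (205,103) are not wanted.
- **Open jars:** the frosted one is at (297,166). The yellow one at (260,192) is a look-alike.
- **Tray:** large ring (452,252), medium ring (402,253), small ring (400,204), frame (449,203).

```bash
cat > h.py <<'E'
import numpy as np,cv2,pickle
from rig import read_state, optics
def ray(c,p):
    K=c["intrinsics"];d=np.array([c["k1"],0,0,0.])
    u=cv2.undistortPoints(np.array([[p]],float),K,d)[0,0]
    E=c["extrinsics"];R=E[:3,:3];o=-R.T@E[:3,3];return o,R.T@np.array([*u,1])
def plane(c,p,z):
    o,v=ray(c,p);return (o+v*(z-o[2])/v[2])
def proj(c,P):
    E=c["extrinsics"];q=E[:3,:3]@np.array(P)+E[:3,3];x=q[:2]/q[2];x=x*(1+c["k1"]*(x@x));K=c["intrinsics"];return K[:2,:2]@x+K[:2,2]
def tri(a,b):
    (o1,v1),(o2,v2)=a,b;A=np.c_[v1,-v2];t=np.linalg.lstsq(A,o2-o1,rcond=None)[0];p,q=o1+v1*t[0],o2+v2*t[1];return (p+q)/2,np.linalg.norm(p-q)
def mask(c,kind):
    h=cv2.cvtColor(c["image"],cv2.COLOR_BGR2HSV)
    if kind=="blue":return cv2.inRange(h,(105,120,40),(130,255,255))
    if kind=="yellow":return cv2.inRange(h,(15,170,60),(32,255,255))
    if kind=="black":return cv2.inRange(h,(0,0,0),(180,255,45))
def blobs(m,amin=30):
    out=[]
    for k in cv2.findContours(m,cv2.RETR_EXTERNAL,cv2.CHAIN_APPROX_NONE)[0]:
        hu=cv2.convexHull(k);M=cv2.moments(hu)
        if M["m00"]>amin: out.append((M["m10"]/M["m00"],M["m01"]/M["m00"],M["m00"],hu))
    return out
def objs(c):return {}
E
cat > m.py <<'E'
from h import *
d=pickle.load(open("cap0.pkl","rb"));T,S=d["top"],d["scene"]
bt,bs=blobs(mask(T,"blue")),blobs(mask(S,"blue"))
print([(round(b[0]),round(b[1]),b[2]) for b in bs])
near=lambda L,p:min(L,key=lambda b:np.hypot(b[0]-p[0],b[1]-p[1]))
for n,p,z in(("L",(300,245),.053),("M",(157,246),.066),("S",(227,176),.05),("box",(172,170),.042),("bottle",(243,244),.056)):
    b=near(bt,p);P=plane(T,b[:2],z);q=proj(S,P);e=near(bs,q)
    print(n,np.round(b[:3],1),P.round(4),"scene",plane(S,e[:2],z).round(4),"pix",q.round(1),np.round(e[:3],1),"tri",*[np.round(v,4) for v in tri(ray(T,b[:2]),ray(S,e[:2]))])
    if n=="box":
        for c,bb in((T,b),(S,e)):
            print(cv2.minAreaRect(np.array([plane(c,k[0],.05)[:2] for k in bb[3]],np.float32)))
# rings
for c,n in((T,"top"),(S,"scene")):
    g=cv2.cvtColor(c["image"],cv2.COLOR_BGR2GRAY);bm=cv2.inRange(g,0,60);
    ks=max((k for k in cv2.findContours(bm,cv2.RETR_EXTERNAL,cv2.CHAIN_APPROX_NONE)[0] if cv2.pointPolygonTest(k,(tuple(map(float,(400,230) if n=="top" else (210,245)))),False)>=0),key=cv2.contourArea)
    tm=np.zeros_like(g);cv2.drawContours(tm,[cv2.convexHull(ks)],-1,255,-1);tm=cv2.erode(tm,np.ones((5,5)))
    w=cv2.bitwise_and(tm,cv2.inRange(g,90,255))
    for b in blobs(w,100):
        pts=np.array([plane(c,k[0],.0185)[:2] for k in b[3]],np.float32)
        r=cv2.minAreaRect(pts)
        print(n,np.round(b[:3],1),plane(c,b[:2],.012).round(4),np.round(r[1],4),r[2],"top",np.round(r[0],4))
E
python3 m.py
```

```text
[(461, 243, 52.0), (393, 193, 82.0), (438, 184, 347.0), (305, 176, 368.0), (349, 162, 91.0), (405, 140, 158.0), (593, 121, 2916.0)]
L [299.8 245.5 609. ] [0.4516 0.0708 0.053 ] scene [0.4543 0.0717 0.053 ] pix [304.2 175.8] [305.1 176.3 368. ] tri [0.452  0.0718 0.0513] 0.002
M [155.3 245.9 313. ] [0.4566 0.3627 0.066 ] scene [0.4593 0.3621 0.066 ] pix [404.8 139.3] [405.2 139.9 158. ] tri [0.4568 0.3639 0.0637] 0.0007
S [225.8 175.4 107. ] [0.6004 0.2233 0.05  ] scene [0.6015 0.2238 0.05  ] pix [392.9 192.9] [393.4 193.1  82. ] tri [0.6008 0.2239 0.0493] 0.0009
box [169.3 169.3 475.5] [0.6177 0.3455 0.042 ] scene [0.6192 0.3454 0.042 ] pix [438.  183.8] [438.3 184.1 347. ] tri [0.6181 0.3462 0.0408] 0.0006
((0.6163378953933716, 0.3422471582889557), (0.07715878635644913, 0.028660878539085388), 25.806331634521484)
((0.6254013776779175, 0.3381878733634949), (0.07924488931894302, 0.040860116481781006), 27.2849063873291)
bottle [241.9 243.4 156. ] [0.4582 0.1887 0.056 ] scene [0.4596 0.1903 0.056 ] pix [347.8 162. ] [348.6 162.1  91. ] tri [0.4587 0.1898 0.0554] 0.002
top [401.8 253.  757.5] [ 0.4309 -0.1435  0.012 ] [0.0657 0.0631] 88.75067901611328 top [ 0.4313 -0.1418]
top [ 451.9  251.9 1184.5] [ 0.4311 -0.2502  0.012 ] [0.0804 0.0803] 87.38288116455078 top [ 0.4312 -0.2486]
top [399.7 203.4 430.5] [ 0.5373 -0.1431  0.012 ] [0.0493 0.0494] 88.71951293945312 top [ 0.5365 -0.1416]
top [ 448.8  202.3 1232. ] [ 0.5374 -0.249   0.012 ] [0.1037 0.0555] 0.28562307357788086 top [ 0.5371 -0.247 ]
scene [237.9 241.4 353.5] [ 0.5378 -0.1403  0.012 ] [0.0486 0.0568] 61.70261001586914 top [ 0.5436 -0.1425]
scene [ 184.5  244.  2098. ] [ 0.4902 -0.246   0.012 ] [0.0827 0.202 ] 89.558837890625 top [ 0.493  -0.2473]
scene [219.8 212.3 511.5] [ 0.4321 -0.1405  0.012 ] [0.0652 0.0774] 61.599918365478516 top [ 0.4384 -0.1431]
```

```bash
python3 - <<'E'
import cv2,numpy as np
a=cv2.imread("pics/top0.png")[130:295,130:330];cv2.imwrite("pics/crop0.png",cv2.resize(a,None,fx=3.5,fy=3.5,interpolation=cv2.INTER_CUBIC))
E
```

```text
(no output)
```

View pics/crop0.png

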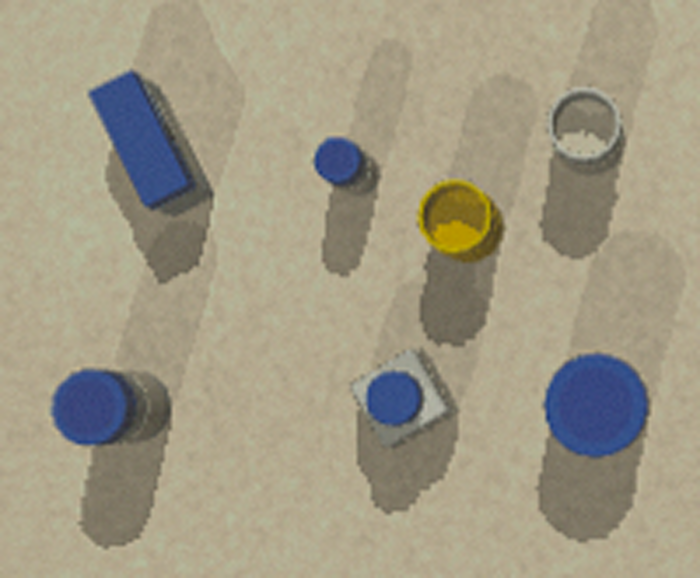

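The crop (scale 3.5, offset 130,130) shows closed blue tops: medium jar (92,407), small jar (339,161), large jar (596,405) and slide box (142,140). The bottle has a square shoulder at (395,398), and the open jar (585,125) and yellow jar (457,217) are hollow, so the choice stands. Next I check whether the blue mask holds the cap sides or only the tops.

```bash
python3 - <<'E'
from h import *
d=pickle.load(open("cap0.pkl","rb"));T,S=d["top"],d["scene"]
for n,p,z,zm in(("L",(300,245),.062,.053),("M",(157,246),.075,.066),("S",(227,176),.058,.05),("box",(172,170),.05,.042)):
    h=cv2.cvtColor(T["image"],cv2.COLOR_BGR2HSV)
    V=h[...,2]
    print(n,V[p[1],p[0]-16:p[0]+22])
    for lo in(40,110):
        m=cv2.inRange(h,(100,90,lo),(135,255,255))
        b=min(blobs(m),key=lambda b:np.hypot(b[0]-p[0],b[1]-p[1]))
        pts=np.array([plane(T,k[0],z)[:2] for k in b[3]],np.float32)
        r=cv2.minAreaRect(pts);print(lo,b[2],np.round(r[1],4),r[2],"topplane",plane(T,b[:2],z)[:2].round(4),"mid",plane(T,b[:2],zm)[:2].round(4),cv2.boundingRect(b[3]))
E
```

```text
L [174 124 135 140 134 133 128 125 129 127 131 132 129 130 132 129 130 129
 129 129 126 132 127 130 129 128 131 140 139 142 125 118 176 182 179 178
 176 178]
40 631.5 [0.0566 0.0563] 88.89705657958984 topplane [0.4519 0.0704] mid [0.4519 0.071 ] (286, 231, 29, 29)
110 629.5 [0.0566 0.0563] 88.8971176147461 topplane [0.4519 0.0705] mid [0.4519 0.0711] (286, 231, 29, 29)
M [179 178 181 146 134 134 124 120 122 121 123 126 123 126 126 125 126 124
 124 125 122 123 133 137 120  71  63  69  81  80  81 113  95  90  91  93
  79  83]
40 330.0 [0.0406 0.0399] 88.90538787841797 topplane [0.4568 0.359 ] mid [0.4568 0.3627] (145, 236, 21, 21)
110 322.0 [0.0405 0.0399] 88.90605163574219 topplane [0.4567 0.3594] mid [0.4567 0.3631] (145, 236, 21, 21)
S [177 179 179 179 179 179 182 178 140 132 128 129 125 123 123 124 125 122
 129 128 135  98  61  77 126 104 136 172 171 181 181 178 178 179 176 179
 181 175]
40 112.5 [0.0246 0.024 ] 62.26682662963867 topplane [0.5986 0.2211] mid [0.6   0.223] (220, 170, 13, 13)
110 105.5 [0.025 0.023] 88.63742065429688 topplane [0.5991 0.2214] mid [0.6005 0.2234] (220, 170, 13, 12)
box [181 179 183 175 183 170 133 133 132 133 136 132 130 135 135 135 132 136
 133 134 137 124  71  80 101 106 110 111 178 177 179 170 174 171 168 166
 170 165]
40 503.5 [0.0782 0.0299] 26.79641342163086 topplane [0.6161 0.3419] mid [0.6176 0.3449] (156, 151, 28, 38)
110 469.0 [0.0766 0.028 ] 26.7952823638916 topplane [0.6163 0.3428] mid [0.6178 0.3458] (156, 151, 27, 38)
```

Only the tops are in the top-view mask, so I use the top planes (world, m):

| Jar or box | x | y | Yaw |
|---|---|---|---|
| jar_large | .453 | .071 | – |
| jar_medium | .4575 | .360 | – |
| jar_small | .600 | .222 | – |
| slide_box | .6165 | .3435 | 27° |

| Tray place | x | y |
|---|---|---|
| ring_large | .4315 | -.248 |
| ring_medium | .4315 | -.142 |
| ring_small | .5375 | -.142 |
| slide_frame (along x) | .5375 | -.248 |

The spacing comes out at 106–107 mm, which agrees with the text. I go to the large jar first.

Request:
send_rows(commands=[[0, 0, 4.08, 14.97, -17.8, 2.1, 1], [0, 0, 4.08, 14.97, -17.8, 2.1, 1], [0, 0, 4.08, 14.97, -17.8, 2.1, 1], [0, 0, 4.08, 14.97, -17.8, 2.1, 1], [0, 0, 4.08, 14.97, -17.8, 2.1, 1], [0, 0, 4.08, 14.97, -17.8, 2.1, 1], [0, 0, 4.08, 14.97, -17.8, 2.1, 1], [0, 0, 4.08, 14.97, -17.8, 2.1, 1], [0, 0, 4.08, 14.97, -17.8, 2.1, 1], [0, 0, 4.08, 14.97, -17.8, 2.1, 1], [0, 0, 4.08, 14.97, -17.8, 2.1, 1], [0, 0, 4.08, 14.97, -17.8, 2.1, 1], [0, 0, 4.08, 14.97, -17.8, 2.1, 1], [0, 0, 4.08, 14.97, -17.8, 2.1, 1], [0, 0, 4.08, 14.97, -17.8, 2.1, 1], [0, 0, 4.08, 14.97, -17.8, 2.1, 1], [0, 0, 4.08, 14.97, -17.8, 2.1, 1], [0, 0, 4.08, 14.97, -17.8, 2.1, 1], [0, 0, 4.08, 14.97, -17.8, 2.1, 1], [0, 0, 4.08, 14.97, -17.8, 2.1, 1]])

```text
time_s: 1.77
position: [0.4521, 0.071, 0.1593]
tcp_rot: [[1.0, 0.001, -0.001], [0.001, -1.0, -0.0], [-0.001, 0.0, -1.0]]
force: [0.2, -0.0, -0.1]
opening: 0.998
grasp_force: 0.0
```

Request:
send_rows(commands=[[0, 0, 0, 0, 0, 1.4, 1], [0, 0, 0, 0, 0, 2.8, 1], [0, 0, 0, 0, 0, 3.8, 1], [0, 0, 0, 0, 0, 4.3, 1], [0, 0, 0, 0, 0, 4.45, 1], [0, 0, 0, 0, 0, 4.45, 1], [0, 0, 0, 0, 0, 4.45, 0.5], [0, 0, 0, 0, 0, 4.45, 0.5], [0, 0, 0, 0, 0, 4.45, 0.5], [0, 0, 0, 0, 0, 4.45, 0.5], [0, 0, 0, 0, 0, 4.45, 0.5], [0, 0, 0, 0, 0, 4.45, 0.5], [0, 0, 0, 0, 0, 4.45, 0.5], [0, 0, 0, 0, 0, 4.45, 0.5]])

```text
time_s: 2.93
position: [0.4532, 0.0712, 0.0268]
tcp_rot: [[1.0, 0.0, 0.002], [0.0, -1.0, -0.0], [0.002, 0.0, -1.0]]
force: [-0.6, -0.3, 6.2]
opening: 0.683
grasp_force: 30.0
```

Request:
send_rows(commands=[[0, 0, 0, 0, 0, -0.3, 0.5], [0, 0, 0, 0, 0, -1.0, 0.5], [0, 0, 0, 0, 0, -1.9, 0.5], [0, 0, 0, 0, 0, -2.8, 0.5], [0, 0, 0, 0, 0.1, -3.5, 0.5], [0, 0, 0, -0.05, 0.4, -3.9, 0.5], [0, 0, 0, -0.1, 1.0, -4.0, 0.5], [0, 0, 0, -0.15, 1.8, -4.0, 0.5], [0, 0, 0, -0.2, 2.7, -4.0, 0.5], [0, 0, 0, -0.3, 3.7, -4.0, 0.5], [0, 0, 0, -0.4, 4.7, -4.0, 0.5], [0, 0, 0, -0.5, 5.7, -4.0, 0.5], [0, 0, 0, -0.6, 6.7, -4.0, 0.5], [0, 0, 0, -0.7, 7.7, -4.0, 0.5], [0, 0, 0, -0.72, 8.6, -4.0, 0.5], [0, 0, 0, -0.72, 9.4, -4.0, 0.5], [0, 0, 0, -0.72, 10.1, -4.0, 0.5], [0, 0, 0, -0.72, 10.5, -4.0, 0.5], [0, 0, 0, -0.72, 10.64, -4.0, 0.5], [0, 0, 0, -0.72, 10.64, -4.0, 0.5]])

```text
time_s: 4.6
position: [0.4309, -0.2483, 0.1461]
tcp_rot: [[1.0, -0.001, -0.0], [-0.001, -1.0, 0.0], [-0.0, -0.0, -1.0]]
force: [-0.5, -0.3, -1.5]
opening: 0.682
grasp_force: 30.0
```

Request:
send_rows(commands=[[0, 0, 0, 0, 0, 0.5, 0.5], [0, 0, 0, 0, 0, 1.2, 0.5], [0, 0, 0, 0, 0, 2.0, 0.5], [0, 0, 0, 0, 0, 2.7, 0.5], [0, 0, 0, 0, 0, 3.2, 0.5], [0, 0, 0, 0, 0, 3.5, 0.5], [0, 0, 0, 0, 0, 3.7, 0.5], [0, 0, 0, 0, 0, 3.82, 0.5], [0, 0, 0, 0, 0, 3.82, 0.5], [0, 0, 0, 0, 0, 3.82, 0.5]])

```text
time_s: 5.43
position: [0.4315, -0.2479, 0.0322]
tcp_rot: [[1.0, 0.0, 0.001], [0.0, -1.0, -0.001], [0.001, 0.001, -1.0]]
force: [-0.2, 0.7, -0.9]
opening: 0.68
grasp_force: 30.0
```

Request:
send_rows(commands=[[0, 0, 0, 0, 0, 0.03, 0.5], [0, 0, 0, 0, 0, 0.03, 0.8], [0, 0, 0, 0, 0, 0.03, 0.8], [0, 0, 0, 0, 0, 0.03, 0.8], [0, 0, 0, 0, 0, 0.03, 0.8], [0, 0, 0, 0, 0, -0.6, 0.8], [0, 0, 0, 0, 0, -1.6, 0.8], [0, 0, 0, 0, 0, -2.8, 0.8], [0, 0, 0, 0, 0, -3.8, 0.8], [0, 0, 0, 0, 0, -4.2, 0.8], [0, 0, 0, 0, 0, -4.2, 0.8]])

```text
time_s: 6.35
position: [0.4328, -0.2495, 0.1606]
tcp_rot: [[1.0, -0.0, 0.006], [-0.0, -1.0, -0.005], [0.006, 0.005, -1.0]]
force: [0.4, 0.2, -0.6]
opening: 0.802
grasp_force: 0.0
```

Request:
send_rows(commands=[[0, 0, 0, 0.87, -20.27, 0, 0.8], [0, 0, 0, 0.87, -20.27, 0, 0.8], [0, 0, 0, 0.87, -20.27, 0, 0.8], [0, 0, 0, 0.87, -20.27, 0, 0.8], [0, 0, 0, 0.87, -20.27, 0, 0.8], [0, 0, 0, 0.87, -20.27, 0, 0.8], [0, 0, 0, 0.87, -20.27, 0, 0.8], [0, 0, 0, 0.87, -20.27, 0, 0.8], [0, 0, 0, 0.87, -20.27, 0, 0.8], [0, 0, 0, 0.87, -20.27, 0, 0.8], [0, 0, 0, 0.87, -20.27, 0, 0.8], [0, 0, 0, 0.87, -20.27, 0, 0.8], [0, 0, 0, 0.87, -20.27, 0, 0.8], [0, 0, 0, 0.87, -20.27, 0, 0.8], [0, 0, 0, 0.87, -20.27, 0, 0.8], [0, 0, 0, 0.87, -20.27, 0, 0.8], [0, 0, 0, 0.87, -20.27, 0, 0.8], [0, 0, 0, 0.87, -20.27, 0, 0.8], [0, 0, 0, 0.87, -20.27, 0, 0.8], [0, 0, 0, 0.87, -20.27, 0, 0.8]])

```text
time_s: 8.02
position: [0.4571, 0.3585, 0.157]
tcp_rot: [[1.0, -0.002, -0.001], [-0.002, -1.0, -0.001], [-0.001, 0.001, -1.0]]
force: [-0.1, 0.2, -0.1]
opening: 0.801
grasp_force: 0.0
```

```bash
python3 - <<'E'
from h import *
c=optics.capture("top");s=read_state();print(s["position"],s["joint_positions"].round(1))
cv2.imwrite("pics/top1.png",c["image"])
for b in blobs(mask(c,"blue")):print(np.round(b[:3],1),plane(c,b[:2],.067).round(4))
E
```

```text
[0.45731618 0.35861543 0.15723035] [ 27.1  31.6  92.1  -0.   56.4 117.2]
[458.6 252.8 704.5] [ 0.4303 -0.2473  0.067 ]
[241.9 243.4 155.5] [0.4582 0.1865 0.067 ]
[225.8 175.4 106.5] [0.5976 0.2192 0.067 ]
[169.2 169.3 468. ] [0.6129 0.3362 0.067 ]
[203.3 100.8  49.5] [0.7562 0.2669 0.067 ]
```

View pics/top1.png

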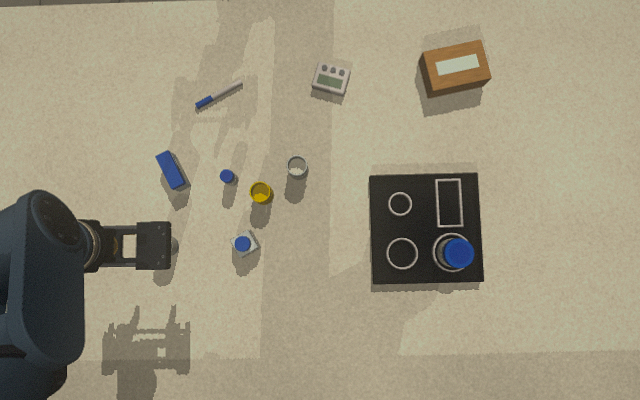

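The picture shows the large jar in its ring (458,253), within about 3 mm, and the gripper over the medium jar at (157,245).

Request:
send_rows(commands=[[0, 0, 0, 0, 0, 1.2, 0.8], [0, 0, 0, 0, 0, 2.4, 0.8], [0, 0, 0, 0, 0, 3.4, 0.8], [0, 0, 0, 0, 0, 3.9, 0.8], [0, 0, 0, 0, 0, 4.03, 0.8], [0, 0, 0, 0, 0, 4.03, 0.8], [0, 0, 0, 0, 0, 4.03, 0.3], [0, 0, 0, 0, 0, 4.03, 0.3], [0, 0, 0, 0, 0, 4.03, 0.3], [0, 0, 0, 0, 0, 4.03, 0.3], [0, 0, 0, 0, 0, 4.03, 0.3], [0, 0, 0, 0, 0, 4.03, 0.3], [0, 0, 0, 0, 0, 4.03, 0.3], [0, 0, 0, 0, 0, 4.03, 0.3]])

```text
time_s: 9.23
position: [0.4578, 0.3604, 0.0375]
tcp_rot: [[1.0, -0.0, 0.001], [-0.0, -1.0, 0.001], [0.001, -0.001, -1.0]]
force: [-1.1, -0.4, 5.5]
opening: 0.498
grasp_force: 30.0
```

Request:
send_rows(commands=[[0, 0, 0, 0, 0, -0.3, 0.3], [0, 0, 0, 0, 0, -1.0, 0.3], [0, 0, 0, 0, 0, -1.9, 0.3], [0, 0, 0, 0, 0, -2.8, 0.3], [0, 0, 0, 0, 0.1, -3.5, 0.3], [0, 0, 0, 0, 0.4, -3.9, 0.3], [0, 0, 0, -0.1, 1.0, -4.0, 0.3], [0, 0, 0, -0.15, 1.8, -4.0, 0.3], [0, 0, 0, -0.2, 2.7, -4.0, 0.3], [0, 0, 0, -0.25, 3.7, -4.0, 0.3], [0, 0, 0, -0.3, 4.7, -4.0, 0.3], [0, 0, 0, -0.35, 5.7, -4.0, 0.3], [0, 0, 0, -0.4, 6.7, -4.0, 0.3], [0, 0, 0, -0.45, 7.7, -4.0, 0.3], [0, 0, 0, -0.5, 8.7, -4.0, 0.3], [0, 0, 0, -0.55, 9.7, -4.0, 0.3], [0, 0, 0, -0.6, 10.7, -4.0, 0.3], [0, 0, 0, -0.65, 11.5, -4.0, 0.3], [0, 0, 0, -0.67, 12.1, -4.0, 0.3], [0, 0, 0, -0.67, 12.4, -4.0, 0.3]])

```text
time_s: 10.9
position: [0.4363, -0.0141, 0.1563]
tcp_rot: [[1.0, -0.003, -0.001], [-0.003, -1.0, -0.0], [-0.001, 0.0, -1.0]]
force: [-0.3, -0.0, -1.0]
opening: 0.496
grasp_force: 30.0
```

Request:
send_rows(commands=[[0, 0, 0, -0.05, 0.5, 0, 0.3], [0, 0, 0, -0.1, 1.3, 0, 0.3], [0, 0, 0, -0.15, 2.2, 0, 0.3], [0, 0, 0, -0.2, 3.1, 0, 0.3], [0, 0, 0, -0.2, 3.8, 0, 0.3], [0, 0, 0, -0.2, 4.2, 0, 0.3], [0, 0, 0, -0.2, 4.33, 0, 0.3], [0, 0, 0, -0.2, 4.33, 0, 0.3], [0, 0, 0, -0.2, 4.33, 0.5, 0.3], [0, 0, 0, -0.2, 4.33, 1.2, 0.3], [0, 0, 0, -0.2, 4.33, 2.0, 0.3], [0, 0, 0, -0.2, 4.33, 2.7, 0.3], [0, 0, 0, -0.2, 4.33, 3.2, 0.3], [0, 0, 0, -0.2, 4.33, 3.5, 0.3], [0, 0, 0, -0.2, 4.33, 3.7, 0.3], [0, 0, 0, -0.2, 4.33, 3.82, 0.3], [0, 0, 0, -0.2, 4.33, 3.82, 0.3], [0, 0, 0, -0.2, 4.33, 3.82, 0.3]])

```text
time_s: 12.4
position: [0.4315, -0.1416, 0.0426]
tcp_rot: [[1.0, 0.0, 0.001], [0.0, -1.0, -0.001], [0.001, 0.001, -1.0]]
force: [0.4, 0.5, -0.3]
opening: 0.498
grasp_force: 30.2
```

Request:
send_rows(commands=[[0, 0, 0, 0, 0, 0.03, 0.3], [0, 0, 0, 0, 0, 0.03, 0.65], [0, 0, 0, 0, 0, 0.03, 0.65], [0, 0, 0, 0, 0, 0.03, 0.65], [0, 0, 0, 0, 0, 0.03, 0.65], [0, 0, 0, 0, 0, -0.6, 0.65], [0, 0, 0, 0, 0, -1.6, 0.65], [0, 0, 0, 0, 0, -2.8, 0.65], [0, 0, 0, 0, 0, -3.7, 0.65], [0, 0, 0, 0, 0, -3.8, 0.65]])

```text
time_s: 13.23
position: [0.4336, -0.1433, 0.16]
tcp_rot: [[1.0, -0.0, 0.008], [-0.0, -1.0, -0.005], [0.008, 0.005, -1.0]]
force: [1.1, 0.2, 0.0]
opening: 0.649
grasp_force: 0.0
```

Request:
send_rows(commands=[[0, 0, 0, 5.62, -12.13, 0, 0.65], [0, 0, 0, 5.62, -12.13, 0, 0.65], [0, 0, 0, 5.62, -12.13, 0, 0.65], [0, 0, 0, 5.62, -12.13, 0, 0.65], [0, 0, 0, 5.62, -12.13, 0, 0.65], [0, 0, 0, 5.62, -12.13, 0, 0.65], [0, 0, 0, 5.62, -12.13, 0, 0.65], [0, 0, 0, 5.62, -12.13, 0, 0.65], [0, 0, 0, 5.62, -12.13, 0, 0.65], [0, 0, 0, 5.62, -12.13, 0, 0.65], [0, 0, 0, 5.62, -12.13, 0, 0.65], [0, 0, 0, 5.62, -12.13, 0, 0.65], [0, 0, 0, 5.62, -12.13, 0, 0.65], [0, 0, 0, 5.62, -12.13, 0, 0.65]])

```text
time_s: 14.4
position: [0.5987, 0.2206, 0.1552]
tcp_rot: [[1.0, -0.002, -0.002], [-0.002, -1.0, -0.001], [-0.002, 0.001, -1.0]]
force: [0.1, 0.6, -0.1]
opening: 0.649
grasp_force: 0.0
```

Request:
send_rows(commands=[[0, 0, 0, 0, 0, 1.2, 0.65], [0, 0, 0, 0, 0, 2.4, 0.65], [0, 0, 0, 0, 0, 3.5, 0.65], [0, 0, 0, 0, 0, 4.1, 0.65], [0, 0, 0, 0, 0, 4.33, 0.65], [0, 0, 0, 0, 0, 4.33, 0.65], [0, 0, 0, 0, 0, 4.33, 0.15], [0, 0, 0, 0, 0, 4.33, 0.15], [0, 0, 0, 0, 0, 4.33, 0.15], [0, 0, 0, 0, 0, 4.33, 0.15], [0, 0, 0, 0, 0, 4.33, 0.15], [0, 0, 0, 0, 0, 4.33, 0.15], [0, 0, 0, 0, 0, 4.33, 0.15], [0, 0, 0, 0, 0, 4.33, 0.15]])

```text
time_s: 15.57
position: [0.6003, 0.2222, 0.027]
tcp_rot: [[1.0, -0.0, 0.001], [-0.0, -1.0, 0.0], [0.001, -0.0, -1.0]]
force: [-0.2, -0.3, 5.9]
opening: 0.315
grasp_force: 30.0
```

Request:
send_rows(commands=[[0, 0, 0, 0, 0, -0.3, 0.15], [0, 0, 0, 0, 0, -1.0, 0.15], [0, 0, 0, 0, 0, -1.9, 0.15], [0, 0, 0, 0, 0, -2.8, 0.15], [0, 0, 0, 0, 0.1, -3.5, 0.15], [0, 0, 0, -0.1, 0.5, -3.9, 0.15], [0, 0, 0, -0.2, 1.2, -4.0, 0.15], [0, 0, 0, -0.4, 2.1, -4.0, 0.15], [0, 0, 0, -0.6, 3.1, -4.0, 0.15], [0, 0, 0, -0.8, 4.1, -4.0, 0.15], [0, 0, 0, -1.0, 5.1, -4.0, 0.15], [0, 0, 0, -1.2, 6.1, -4.0, 0.15], [0, 0, 0, -1.4, 7.1, -4.0, 0.15], [0, 0, 0, -1.6, 8.1, -4.0, 0.15], [0, 0, 0, -1.8, 9.1, -4.0, 0.15], [0, 0, 0, -1.9, 10.1, -4.0, 0.15], [0, 0, 0, -2.0, 11.0, -4.0, 0.15], [0, 0, 0, -2.08, 11.7, -4.0, 0.15], [0, 0, 0, -2.08, 12.1, -4.0, 0.15], [0, 0, 0, -2.08, 12.13, -4.0, 0.15]])

```text
time_s: 17.23
position: [0.5368, -0.1444, 0.1458]
tcp_rot: [[1.0, -0.004, -0.0], [-0.004, -1.0, -0.0], [-0.0, 0.0, -1.0]]
force: [0.6, 0.6, -0.0]
opening: 0.315
grasp_force: 30.0
```

Request:
send_rows(commands=[[0, 0, 0, 0, 0, 0, 0.15], [0, 0, 0, 0, 0, 0.5, 0.15], [0, 0, 0, 0, 0, 1.2, 0.15], [0, 0, 0, 0, 0, 2.0, 0.15], [0, 0, 0, 0, 0, 2.7, 0.15], [0, 0, 0, 0, 0, 3.2, 0.15], [0, 0, 0, 0, 0, 3.5, 0.15], [0, 0, 0, 0, 0, 3.7, 0.15], [0, 0, 0, 0, 0, 3.82, 0.15], [0, 0, 0, 0, 0, 3.82, 0.15], [0, 0, 0, 0, 0, 3.82, 0.15]])

```text
time_s: 18.15
position: [0.538, -0.1416, 0.0323]
tcp_rot: [[1.0, 0.0, 0.002], [0.0, -1.0, -0.001], [0.002, 0.001, -1.0]]
force: [-0.7, -1.1, -0.6]
opening: 0.312
grasp_force: 30.0
```

Request:
send_rows(commands=[[0, 0, 0, 0, 0, 0.03, 0.15], [0, 0, 0, 0, 0, 0.03, 0.45], [0, 0, 0, 0, 0, 0.03, 0.45], [0, 0, 0, 0, 0, 0.03, 0.45], [0, 0, 0, 0, 0, 0.03, 0.45], [0, 0, 0, 0, 0, -0.6, 0.45], [0, 0, 0, 0, 0, -1.6, 0.45], [0, 0, 0, 0, 0, -2.8, 0.45], [0, 0, 0, 0, 0, -3.8, 0.65], [0, 0, 0, 0, 0, -4.0, 0.65]])

```text
time_s: 18.98
position: [0.5402, -0.1432, 0.1563]
tcp_rot: [[1.0, -0.0, 0.009], [-0.0, -1.0, -0.004], [0.009, 0.004, -1.0]]
force: [1.3, 0.3, 0.3]
opening: 0.528
grasp_force: 0.0
```

Request:
send_rows(commands=[[0, 0, -5.36, 2.63, -16.18, 0, 0.65], [0, 0, -5.36, 2.63, -16.18, 0, 0.65], [0, 0, -5.36, 2.63, -16.18, 0, 0.65], [0, 0, -5.36, 2.63, -16.18, 0, 0.65], [0, 0, -5.36, 2.63, -16.18, 0, 0.65], [0, 0, -5.36, 2.63, -16.18, 0, 0.65], [0, 0, -5.36, 2.63, -16.18, 0, 0.65], [0, 0, -5.36, 2.63, -16.18, 0, 0.65], [0, 0, -5.36, 2.63, -16.18, 0, 0.65], [0, 0, -5.36, 2.63, -16.18, 0, 0.65], [0, 0, -5.36, 2.63, -16.18, 0, 0.65], [0, 0, -5.36, 2.63, -16.18, 0, 0.65], [0, 0, -5.36, 2.63, -16.18, 0, 0.65], [0, 0, -5.36, 2.63, -16.18, 0, 0.65], [0, 0, -5.36, 2.63, -16.18, 0, 0.65], [0, 0, -5.36, 2.63, -16.18, 0, 0.65]])

```text
time_s: 20.32
position: [0.6158, 0.342, 0.1507]
tcp_rot: [[0.893, 0.45, -0.002], [0.45, -0.893, -0.001], [-0.002, 0.0, -1.0]]
force: [0.3, 0.7, -0.5]
opening: 0.654
grasp_force: 0.0
```

Request:
send_rows(commands=[[0, 0, 0, 0, 0, 1.2, 0.65], [0, 0, 0, 0, 0, 2.4, 0.65], [0, 0, 0, 0, 0, 3.5, 0.65], [0, 0, 0, 0, 0, 4.1, 0.65], [0, 0, 0, 0, 0, 4.3, 0.65], [0, 0, 0, 0, 0, 4.3, 0.65], [0, 0, 0, 0, 0, 4.3, 0.15], [0, 0, 0, 0, 0, 4.3, 0.15], [0, 0, 0, 0, 0, 4.3, 0.15], [0, 0, 0, 0, 0, 4.3, 0.15], [0, 0, 0, 0, 0, 4.3, 0.15], [0, 0, 0, 0, 0, 4.3, 0.15], [0, 0, 0, 0, 0, 4.3, 0.15], [0, 0, 0, 0, 0, 4.3, 0.15]])

```text
time_s: 21.48
position: [0.6169, 0.3439, 0.0237]
tcp_rot: [[0.893, 0.451, 0.002], [0.451, -0.893, 0.001], [0.002, 0.0, -1.0]]
force: [-0.7, 0.1, 5.3]
opening: 0.34
grasp_force: 30.0
```

Request:
send_rows(commands=[[0, 0, 0, 0, 0, -0.3, 0.15], [0, 0, 0, 0, 0, -1.0, 0.15], [0, 0, 0, 0, 0, -1.9, 0.15], [0, 0, 0, 0, 0, -2.8, 0.15], [0, 0, 0, 0, 0, -3.5, 0.15], [0, 0, 0.4, 0, 0, -3.9, 0.15], [0, 0, 1.2, 0, 0, -4.0, 0.15], [0, 0, 2.1, 0, 0, -4.0, 0.15], [0, 0, 3.0, 0, 0, -4.0, 0.15], [0, 0, 3.9, 0, 0, -4.0, 0.15], [0, 0, 4.7, 0, 0, -4.0, 0.15], [0, 0, 5.2, 0, 0, -4.0, 0.15], [0, 0, 5.36, 0, 0, -4.0, 0.15], [0, 0, 5.36, 0, 0, -4.0, 0.15]])

```text
time_s: 22.65
position: [0.6159, 0.3435, 0.1423]
tcp_rot: [[1.0, 0.0, -0.001], [0.0, -1.0, -0.0], [-0.001, 0.0, -1.0]]
force: [-0.7, 0.2, -0.4]
opening: 0.337
grasp_force: 30.0
```

Request:
send_rows(commands=[[0, 0, 0, -0.05, 0.4, 0, 0.15], [0, 0, 0, -0.15, 1.1, 0, 0.15], [0, 0, 0, -0.3, 2.1, 0, 0.15], [0, 0, 0, -0.4, 3.2, 0, 0.15], [0, 0, 0, -0.6, 4.4, 0, 0.15], [0, 0, 0, -0.75, 5.6, 0, 0.15], [0, 0, 0, -0.9, 6.8, 0, 0.15], [0, 0, 0, -1.05, 8.0, 0, 0.15], [0, 0, 0, -1.2, 9.2, 0, 0.15], [0, 0, 0, -1.4, 10.4, 0, 0.15], [0, 0, 0, -1.55, 11.6, 0, 0.15], [0, 0, 0, -1.7, 12.8, 0, 0.15], [0, 0, 0, -1.85, 14.0, 0, 0.15], [0, 0, 0, -2.0, 15.2, 0, 0.15], [0, 0, 0, -2.2, 16.4, 0, 0.15], [0, 0, 0, -2.35, 17.5, 0, 0.15], [0, 0, 0, -2.5, 18.5, 0, 0.15], [0, 0, 0, -2.6, 19.2, 0, 0.15], [0, 0, 0, -2.63, 19.6, 0, 0.15], [0, 0, 0, -2.63, 19.72, 0, 0.15]])

```text
time_s: 24.32
position: [0.5366, -0.2506, 0.1426]
tcp_rot: [[1.0, -0.003, 0.001], [-0.003, -1.0, -0.001], [0.001, 0.001, -1.0]]
force: [0.1, 0.5, -1.5]
opening: 0.342
grasp_force: 30.0
```

Request:
send_rows(commands=[[0, 0, 0, 0, 0, 0, 0.15], [0, 0, 0, 0, 0, 0.5, 0.15], [0, 0, 0, 0, 0, 1.2, 0.15], [0, 0, 0, 0, 0, 2.0, 0.15], [0, 0, 0, 0, 0, 2.7, 0.15], [0, 0, 0, 0, 0, 3.2, 0.15], [0, 0, 0, 0, 0, 3.5, 0.15], [0, 0, 0, 0, 0, 3.7, 0.15], [0, 0, 0, 0, 0, 3.82, 0.15], [0, 0, 0, 0, 0, 3.82, 0.15], [0, 0, 0, 0, 0, 3.82, 0.15]])

```text
time_s: 25.23
position: [0.5381, -0.2479, 0.0289]
tcp_rot: [[1.0, 0.001, 0.002], [0.001, -1.0, -0.001], [0.002, 0.001, -1.0]]
force: [0.7, -0.6, -0.8]
opening: 0.338
grasp_force: 30.0
```

Request:
send_rows(commands=[[0, 0, 0, 0, 0, 0.03, 0.15], [0, 0, 0, 0, 0, 0.03, 0.48], [0, 0, 0, 0, 0, 0.03, 0.48], [0, 0, 0, 0, 0, 0.03, 0.48], [0, 0, 0, 0, 0, 0.03, 0.48], [0, 0, 0, 0, 0, -0.6, 0.48], [0, 0, 0, 0, 0, -1.6, 0.48], [0, 0, 0, 0, 0, -2.8, 0.48], [0, 0, 0, 0, 0, -4.0, 0.48], [0, 0, 0, -2, -9, -5.0, 0.48], [0, 0, 0, -2, -9, -5.0, 0.48], [0, 0, 0, -2, -9, -5.0, 0.48], [0, 0, 0, -2, -9, -5.0, 0.48], [0, 0, 0, -2, -9, -5.0, 0.48], [0, 0, 0, -2, -9, -5.0, 0.48], [0, 0, 0, -2, -9, -5.0, 0.48], [0, 0, 0, -2, -9, -5.0, 0.48], [0, 0, 0, -2, -9, -5.0, 0.48], [0, 0, 0, -2, -9, -5.0, 0.48]])

```text
time_s: 26.82
position: [0.4779, 0.0215, 0.1779]
tcp_rot: [[1.0, 0.0, 0.001], [0.0, -1.0, -0.001], [0.001, 0.001, -1.0]]
force: [0.5, -0.4, -0.4]
opening: 0.474
grasp_force: 0.0
```

```bash
python3 - <<'E'
from h import *
print(read_state()["position"])
T,S=optics.capture("top"),optics.capture("scene")
a=T["image"][150:300,350:500];b=S["image"][160:310,130:290]
cv2.imwrite("pics/end.png",np.hstack([cv2.resize(a,(400,400)),cv2.resize(b,(400,375)) if 0 else cv2.resize(b,(400,400))]))
C={"L":(.067,.4311,-.2502),"M":(.08,.4309,-.1435),"S":(.063,.5373,-.1431),"box":(.055,.5374,-.249)}
for n,(z,x,y) in C.items():
    b=min(blobs(mask(T,"blue")),key=lambda b:np.hypot(*(plane(T,b[:2],z)[:2]-(x,y))));P=plane(T,b[:2],z)
    r=cv2.minAreaRect(np.array([plane(T,k[0],z)[:2] for k in b[3]],np.float32))
    print(n,P[:2].round(4),"off mm",((P[:2]-(x,y))*1000).round(1),np.round(r[1],4),r[2],"scene px want",proj(S,(x,y+.002,z)).round(1))
print([(round(b[0],1),round(b[1],1),b[2]) for b in blobs(mask(S,"blue"))])
E
```

```text
[0.47792863 0.02148807 0.17793187]
L [ 0.4303 -0.2472] off mm [-0.8  3. ] [0.0589 0.0605] 24.25904655456543 scene px want [170.8 209.5]
M [ 0.4301 -0.1415] off mm [-0.8  2. ] [0.0433 0.0431] 87.85452270507812 scene px want [215.9 189.7]
S [ 0.5367 -0.141 ] off mm [-0.6  2.1] [0.0244 0.0247] 87.79811096191406 scene px want [235.4 224.6]
box [ 0.537  -0.2475] off mm [-0.4  1.5] [0.0328 0.0784] 88.7254409790039 scene px want [188.2 244.5]
[(460.8, 243.5, 52.0), (189.6, 247.6, 452.0), (236.4, 227.0, 145.0), (172.1, 212.6, 486.0), (217.0, 193.0, 249.5), (348.6, 162.1, 91.5), (593.5, 121.0, 2909.5)]
```

View pics/end.png

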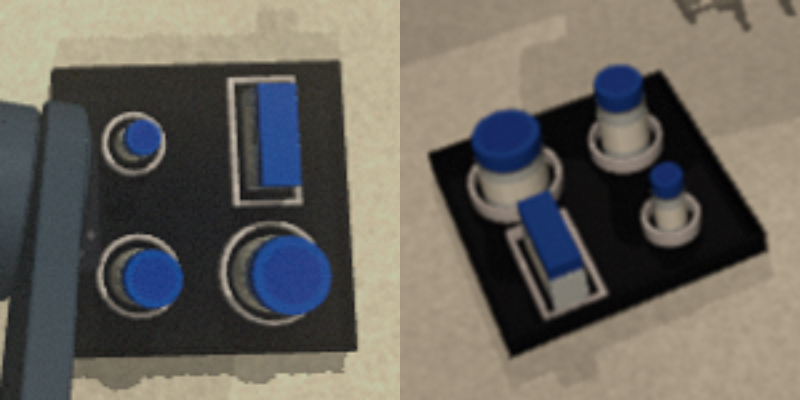

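The final views show all three jars and the box upright in their own places, about 1.5–3 mm off centre. Box yaw is within about 2°, and the bottle cap is still at (348.6,162.1) in the scene view.

```bash
python3 -c "
from rig import bot
print(bot.hand_in())"
```

```text
the job is handed in; nothing more can be done
None
```

I handed in the job at about 27 s: the three capped jars and the slide box stand upright in their own tray places, measured 1.5–3 mm off centre; the square bottle hasn't moved, and the arm stayed clear of the open jar, though I didn't re-measure it. The judge's result was not shown.

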